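# Unlock the cutlery chest and hold the key turned

### The arm

A 7-joint arm with a two-finger parallel gripper is mounted at the origin on the work surface. World frame = base frame: x ahead of the robot, y to its left, z up, the work surface at z = 0. Lengths are in m, angles in rad, forces in N, time in s.
With the tool pointing down it reaches from about 0.35 to 0.9 m from the base axis. Payload 8.1 kg.
Tool frame: the origin (TCP) lies at the centre of the arm's flange, where the gripper is bolted on; the fingertips stand 178 mm ahead of it and the grasp point (between the pads) lies 159 mm ahead of it; z points along the fingers, y is the direction in which the jaws open and shut (so a half turn about z gives the same grasp; the last joint's range is limited). The gripper opens to 92 mm and grips with 3 to 60 N. Pads are 19 mm wide; open, the fingers measure 130 mm over their backs; the gripper's body (75 mm by 190 mm) begins 47 mm behind the grasp point.
Start: joints at [1.016, 0.434, 0.025, 1.573, -0.012, 1.134, -0.075], TCP at [0.273, -0.562, 0.405] pointing down, gripper open.
Joint ranges: [-2.62, 2.62], [-0.44, 2.09], [-1.27, 1.32], [0.08, 2.57], [-1.32, 4.46], [0.12, 2], [-2.74, 2.74]. Speed limits (rad/s): [2.22, 2.22, 3.01, 3.01, 3.14, 3.14, 3.14].

### API

Orientations are given as a rotation vector (axis times angle).
In Python, from cell import arm, get_image, camera_model gives the robot as it stands. The module is installed in compiled form; this text tells all that it offers.
- The arm moves only by the shell command python3 -m pendant 'ROWS' [FORCE]. ROWS is JSON, a list that holds one entry, the list of rows, each a list of 7 numbers: the shift along the tool's x, y, z in mm, then the turn, a rotation vector about the tool's x, y, z in rad, then the closure, from -1 (fully open) to 1 (shut). In form: [[[x, y, z, rx, ry, rz, hand], ...]]. A call has 1 to 20 rows; each row is the pose to reach, as a shift and turn from the pose commanded when the call began, along the tool's axes at that moment; what a row does not reach only later rows make up. A row lasts 1/8 s, in which the tool goes at most 62.5 mm and 10.7 degrees, less where a joint would pass 70% of its speed; a pose out of reach is approached as far as the arm can. A call with a gripper value outside its range is refused whole. The fingers move at their own pace and stop on an object; FORCE is the grip in N (left out, the last holds). Time passes only in rows, so rows that repeat a pose let the fingers close. It gives the time, the measured TCP pose, the force and the opening at its end, in the units of the state.
- arm.observe(): the state, without advancing time (a new reading comes with each control period).
- get_image(name): name is "scene" or "top" or "wrist"; returns the picture (384x512x3 uint8, red, green, blue); there is no depth.
- camera_model(name): a dict with "fx", "fy", "cx", "cy" (pixels), "position" and "orientation" of the camera in the world; the wrist camera has in their place "T_tool_cam" (4x4, takes a point from camera to tool coordinates, whose origin is the TCP and whose axes are the flange's). Camera axes: x right, y down, z forward; pixel columns grow to the right and rows downward; lengths in m; the calibration is good to about 2 mm. A picture is of the moment at which its call begins: read the wrist's pose just before it. camera_model takes no time and is no camera call.
- arm.sign_off(): hands the job in, once; it reports no verdict.
The state is a dict: "clock": time; "joints": joint angles; "dq": joint speeds; "joint_efforts": joint torques, N m; "position": TCP position; "ee_rot": TCP orientation; "force": force on the tool from outside, world axes, zero at the start; "ft_torque": the same for the moment, N m; "width": opening from 0.0 (shut) to 1.0 (fully open).
Only numpy, scipy, OpenCV 4.12 (cv2) and the standard library are available. Lean on these libraries where they do the work, as an engineer would, in place of code of your own. Each camera call takes 0.05 s, during which the arm holds its last target.

### The job

Swing the keyhole-cover lever on the cutlery chest out of the way, until it clicks into its notch between the two brass ribs. Then take the key with the rectangular bow from the key stand (leave the other two keys in their slots), push it fully home in the keyhole, wiggling it a little if the sticky pins hold it up, and turn it a quarter turn clockwise as far as it goes. The lock springs back, so finish while still gripping the key and holding it turned against the spring.

Things in the scene. Friction and masses are not known exactly. Their poses are not given: they have to be found in the camera images.
- lever (a joint): Turn of the flat brass lever (5 to 10 mm above the chest's lid), rad, growing counter-clockwise from above; starts at 0 to 0.2. At 0 its knob is on the chest's +y side, its cover disc (16 mm radius, 60 mm from the pivot) over the keyhole. Over-centre: up to 4 N at the knob holds it back midway and returns it to about 0.1 if let go before 1.2; past 1.4 it snaps into the notch between two low ribs on the lid, against a stop at 1.5.
- lever_pivot (a point): On the lever's vertical pivot axis, 11 mm above the lid, 111 mm above the worktop. Fixed; its axes are the chest's: x to the chest's back, y along its length, z up. The knob is 75 mm from the axis: along the chest's +y at lever 0, along its -x at 1.57. The keyhole is 60 mm away along -y.
- lever_knob (a point): Middle of the lever's round upright dark wooden knob: 19 mm diameter, 30 mm tall, its top 48 mm above the lid, this point 33 mm above the lid. Moves with the lever.
- key_bow (a point): The key to use; this point is the centre of its bow, a plain rectangular steel plate 36 mm wide (y), 30 mm tall, 10 mm thick (x). It stands upright in any one of the stand's three slots, z up. Below the bow: a collar 12 mm tall (11 by 22 mm), its underside the shoulder, 27 mm below this point; then the blade. Works either way round (half a turn about z).
- key: The same key; origin at the tip of its blade, 63 mm under the centre of the bow. Blade 36 mm long, 14 mm wide (y), 5 mm thick (x), its lowest 5 mm tapered. In the stand its shoulder rests on the stand's top. Mass 60 to 110 g.
- key_disc_bow (a point): Another key with the same blade and collar, not to be used: its bow is a round disc of 36 mm diameter, 10 mm thick. This point is in the bow, 63 mm above the blade's tip.
- key_ring_bow (a point): Another key with the same blade and collar, not to be used: its bow is an open ring of 37 mm outer diameter made of 9 mm bar. This point is in the bow, 63 mm above the blade's tip.
- stand: Fixed light wooden block, 70 mm (x) by 200 mm (y) by 45 mm tall, origin in the middle of its underside. Three slots 40 mm deep in its top at y = -62, 0 and +62 mm, 7.8 mm (x) by 16.8 mm (y), each with a key upright in it, key x along the stand's x.
- chest: Fixed wooden cutlery chest, 240 mm (x) by 300 mm (y) by 100 mm tall, origin in the middle of its underside, front facing -x. On the lid: the lever with its pivot in the middle, the keyhole at y = -60 mm, a steel bolt in front of the keyhole (up to 15 mm tall, 40 mm or more from it) and a napkin ring in the far corner at +x, +y.
- keyhole (a point): Middle of the keyhole's mouth on the plug's face, 2 mm above the lid; axes are the chest's and do not turn. With the plug at 0 the keyway is a vertical slot 7 mm (x) by 16.5 mm (y), bevelled, 46 mm deep: the key goes straight down, its x along the chest's x. Two sticky sprung pins 13 and 24 mm down resist with about 3 to 15 N. Fully home, the shoulder is on the face, the bow's centre 27 mm above.
- plug (a joint): Turn of the lock plug about the vertical through the keyhole, rad, growing clockwise seen from above; 0 at rest, hard stop at 1.5 (the quarter turn). A spring turns it back with about 0.03 N m at 0 and 0.09 N m at the stop. The key has about 0.15 rad of play in the keyway.
Not all that is in view belongs to the job. Leave any brown or turquoise look-alike of the key alone.

How it is judged:
By the outcome, as a careful person would: the job done as asked, in the order asked, and still so for the second after the job is handed in, while the arm keeps its last pose, push and grip.
It also fails if it takes over 64 s, if anything falls off the work surface, if the arm or the gripper's body presses on something with over 40 N, if the wrist force passes 120 N, or if a joint passes its speed limit or range.

## Working session

There is one attempt and no reset: what is moved stays moved. The work goes in short steps, Python scripts to look and compute and a shell command to move; the robot and the scene stay as the last step left them, time stands still between calls to the robot, and variables do not carry over. Pictures are saved under pics/ and viewed, and the job is handed in when it is done.

```bash
mkdir -p pics; ls; cat > h.py <<'E'
import numpy as np, cv2
from cell import arm, get_image, camera_model
from scipy.spatial.transform import Rotation as R
def snap(name,fn):
    s=arm.observe(); im=get_image(name); cv2.imwrite('pics/'+fn,im[:,:,::-1]); return s,im
E
python3 - <<'E'
from h import *
s,im=snap('scene','scene0.png'); s,im=snap('top','top0.png'); s,im=snap('wrist','wrist0.png')
print(s)
for n in('scene','top','wrist'): print(n,camera_model(n))
E
```

```text
pics
{'clock': 0.1, 'joints': array([ 1.01638105,  0.43517618,  0.02497839,  1.57397566, -0.01159084,
        1.13400229, -0.07507654]), 'dq': array([-0.00158544, -0.00200028,  0.00014779, -0.00207892,  0.00010449,
       -0.00120737, -0.00096329]), 'joint_efforts': array([ 3.51867515e-03, -6.69125533e+01,  9.88210849e-01, -3.15147972e+01,
       -6.05961727e-02,  3.74296855e-02,  2.19382144e-05]), 'position': array([ 0.27276022, -0.56212471,  0.40402089]), 'ee_rot': array([-3.06047619e+00, -7.03317284e-01,  7.09622451e-04]), 'force': array([ 1.03161365, -0.273458  , -0.03787439]), 'ft_torque': array([-0.01873917, -0.0291219 ,  0.03890608]), 'width': 1.0004824705028028}
scene {'fx': 456.68934303626025, 'fy': 456.68934303626025, 'cx': 257.3955261560849, 'cy': 189.29747821877933, 'position': array([ 1.14351285, -0.4379454 ,  0.94001721]), 'orientation': array([-2.05564573, -1.3850659 ,  0.55423726])}
top {'fx': 456.35137691620037, 'fy': 456.35137691620037, 'cx': 258.05671765068826, 'cy': 191.04800533945982, 'position': array([ 0.3630354 , -0.1742454 ,  1.31872932]), 'orientation': array([-2.20142643,  2.16768456, -0.08832849])}
wrist {'fx': 322.0360979298404, 'fy': 322.0360979298404, 'cx': 258.39648528911084, 'cy': 190.83657054123145, 'T_tool_cam': array([[-7.61110671e-04, -9.63881632e-01, -2.66329907e-01,
         7.21283609e-02],
       [ 9.99999332e-01, -9.65415411e-04,  6.36188485e-04,
         4.72126205e-04],
       [-8.70329392e-04, -2.66329245e-01,  9.63881723e-01,
         1.99859905e-02],
       [ 0.00000000e+00,  0.00000000e+00,  0.00000000e+00,
         1.00000000e+00]])}
```

View pics/scene0.png

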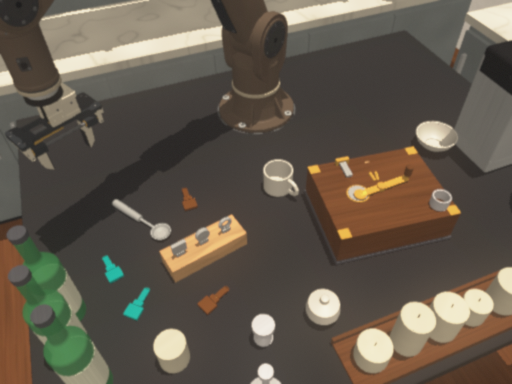

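View pics/top0.png

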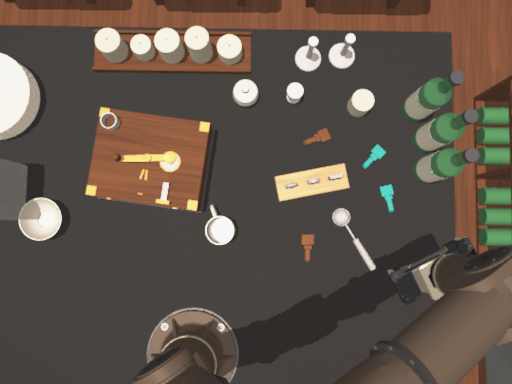

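View pics/wrist0.png

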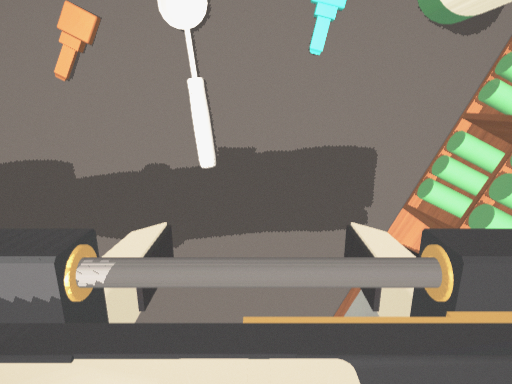

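```bash
python3 - <<'E'
import cv2
t=cv2.imread('pics/top0.png'); s=cv2.imread('pics/scene0.png')
cv2.imwrite('pics/top_chest.png',cv2.resize(t[95:220,75:225],None,fx=5,fy=4.8,interpolation=cv2.INTER_CUBIC)[:600])
cv2.imwrite('pics/top_stand.png',cv2.resize(t[155:210,265:360],None,fx=8,fy=8,interpolation=cv2.INTER_CUBIC))
cv2.imwrite('pics/sc_stand.png',cv2.resize(s[205:285,150:255],None,fx=7,fy=7,interpolation=cv2.INTER_CUBIC))
cv2.imwrite('pics/sc_chest.png',cv2.resize(s[140:260,300:465],None,fx=4.8,fy=4.8,interpolation=cv2.INTER_CUBIC))
E
```

```text
(no output)
```

View pics/top_chest.png

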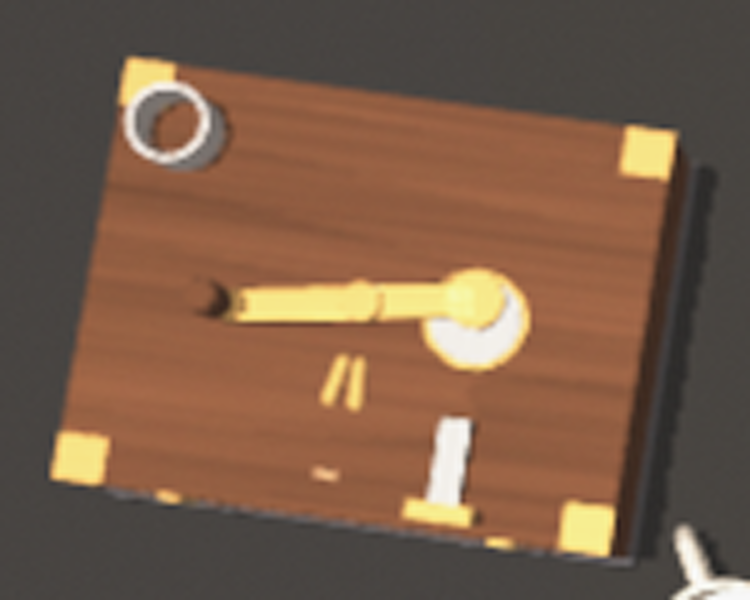

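View pics/top_stand.png

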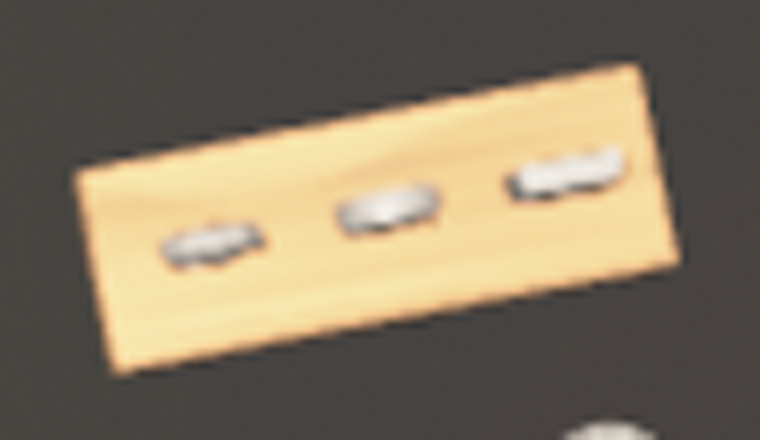

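View pics/sc_stand.png

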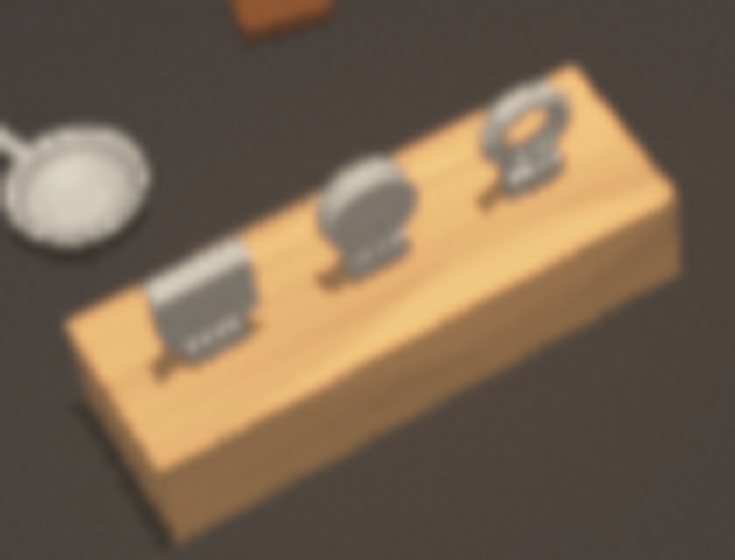

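View pics/sc_chest.png

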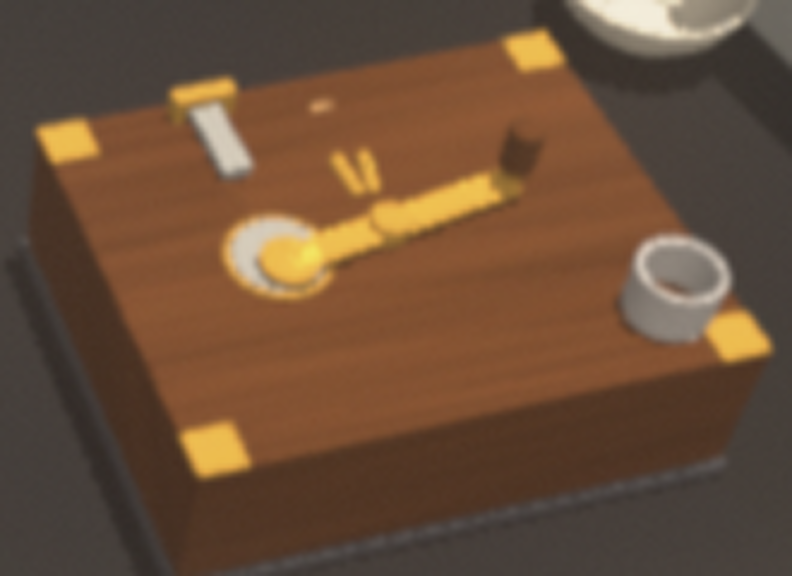

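```bash
cat >> h.py <<'E'
def cam(name,s=None):
    m=camera_model(name)
    if name=='wrist':
        T=np.eye(4);T[:3,:3]=R.from_rotvec(s['ee_rot']).as_matrix();T[:3,3]=s['position']
        T=T@m['T_tool_cam']; return m,T[:3,:3],T[:3,3]
    return m,R.from_rotvec(m['orientation']).as_matrix(),np.array(m['position'])
def ray(name,uv,s=None):
    m,Rm,p=cam(name,s); d=Rm@np.array([(uv[0]-m['cx'])/m['fx'],(uv[1]-m['cy'])/m['fy'],1]); return p,d
def onz(name,uv,z,s=None):
    p,d=ray(name,uv,s); return p+d*(z-p[2])/d[2]
def proj(name,P,s=None):
    m,Rm,p=cam(name,s); c=Rm.T@(np.array(P)-p); return np.array([m['fx']*c[0]/c[2]+m['cx'],m['fy']*c[1]/c[2]+m['cy']])
E
python3 - <<'E'
from h import *
np.set_printoptions(precision=4,suppress=True)
def cr(l,ox,oy,fx,fy): return [((a+.5)/fx-.5+ox,(b+.5)/fy-.5+oy) for a,b in l]
def rect(P,name,a,b):
    # P order: (+x+y),(+x-y),(-x-y),(-x+y)
    P=np.array(P)[:,:2]; c=P.mean(0)
    ey=(P[0]-P[1]+P[3]-P[2])/2; ex=(P[0]-P[3]+P[1]-P[2])/2
    print(name,'c',c,'L',np.linalg.norm(ex),np.linalg.norm(ey),'yaw',np.arctan2(-ey[0],ey[1]),np.arctan2(ex[1],ex[0]))
    return c
t=cr([(127,57),(677,131),(612,556),(50,480)],75,95,5,4.8)
rect([onz('top',u,.1) for u in t],'chest top',0,0)
s=cr([(770,350),(195,482),(38,125),(550,30)],300,140,4.8,4.8)
rect([onz('scene',u,.1) for u in s],'chest scene',0,0)
t=cr([(75,172),(640,65),(682,264),(115,374)],265,155,8,8)
rect([onz('top',u,.045) for u in t],'stand top',0,0)
s=cr([(675,195),(160,470),(65,325),(575,65)],150,205,7,7)
rect([onz('scene',u,.045) for u in s],'stand scene',0,0)
print('knob top',onz('top',cr([(200,297)],75,95,5,4.8)[0],.148))
print('plug top',onz('top',cr([(475,318)],75,95,5,4.8)[0],.102),'pivot',onz('top',cr([(365,301)],75,95,5,4.8)[0],.11))
print('plug sc',onz('scene',cr([(280,257)],300,140,4.8,4.8)[0],.102),'pivot',onz('scene',cr([(390,217)],300,140,4.8,4.8)[0],.11))
print('knob sc',onz('scene',cr([(524,132)],300,140,4.8,4.8)[0],.148))
print('key bow top',onz('top',cr([(567,172)],265,155,8,8)[0],.045+.042),'disc',onz('top',cr([(390,207)],265,155,8,8)[0],.09))
print(R.from_rotvec(arm.observe()['ee_rot']).as_matrix())
E
```

```text
chest top c [0.5408 0.1186] L 0.2420137003171391 0.3024718063082492 yaw -0.12457513045590053 -0.12465806703854616
chest scene c [0.5386 0.1203] L 0.24355656232326084 0.30271229573162234 yaw -0.13017141047373312 -0.15246392207271592
stand top c [ 0.4887 -0.3297] L 0.07194005539983135 0.2025941499950054 yaw 0.20550421546782205 0.20762185521410748
stand scene c [ 0.4864 -0.3291] L 0.06981898095049077 0.2011559916464699 yaw 0.20614481865694578 0.20210156430740123
knob top [0.5364 0.1932 0.148 ]
plug top [0.5337 0.0597 0.102 ] pivot [0.5412 0.1171 0.11  ]
plug sc [0.5331 0.0597 0.102 ] pivot [0.5363 0.1212 0.11  ]
knob sc [0.5392 0.1903 0.148 ]
key bow top [ 0.5014 -0.3886  0.087 ] disc [ 0.4882 -0.3281  0.09  ]
[[ 0.8997  0.4365 -0.0007]
 [ 0.4365 -0.8997  0.0011]
 [-0.0001 -0.0012 -1.    ]]
```

Look-alikes (top picture): rectangular-bow key (336,177), disc key (313,181), ring key (291,185), brown copies (317,138) and (308,245), turquoise copies (374,156) and (388,198). I choose (336,177): the crop shows its flat rectangular bow, and it sits in the stand's -y slot. The lever comes first, so I move over the knob.

```bash
python3 -m pendant '[[[568,-565,0,0,0,-1.153,-1],[568,-565,0,0,0,-1.153,-1],[568,-565,0,0,0,-1.153,-1],[568,-565,0,0,0,-1.153,-1],[568,-565,0,0,0,-1.153,-1],[568,-565,0,0,0,-1.153,-1],[568,-565,0,0,0,-1.153,-1],[568,-565,0,0,0,-1.153,-1],[568,-565,0,0,0,-1.153,-1],[568,-565,0,0,0,-1.153,-1],[568,-565,0,0,0,-1.153,-1],[568,-565,0,0,0,-1.153,-1],[568,-565,0,0,0,-1.153,-1],[568,-565,0,0,0,-1.153,-1],[568,-565,0,0,0,-1.153,-1],[568,-565,0,0,0,-1.153,-1],[568,-565,0,0,0,-1.153,0]]]' 10
python3 - <<'E'
from h import *
s,im=snap('wrist','w1.png'); print(s['joints'],s['position'],s['ee_rot'],s['clock'])
E
```

```text
clock: 2.28
position: [0.5373, 0.1927, 0.4049]
ee_rot: [2.185, 2.256, -0.0]
force: [0.4, 0.2, -0.5]
width: 0.935
[-0.02730096  0.40978422 -0.56763678  1.6723628   0.2399347   1.12955736
 -0.628572  ] [0.53729892 0.19269204 0.40486485] [ 2.18510372e+00  2.25628554e+00 -3.84416345e-04] 2.275
```

View pics/w1.png

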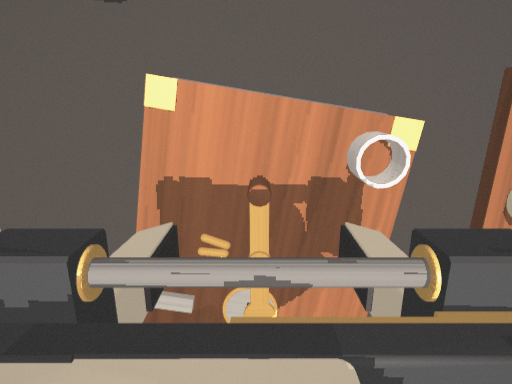

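```bash
python3 - <<'E'
from h import *
im=cv2.imread('pics/w1.png'); cv2.imwrite('pics/w1c.png',cv2.resize(im[165:330,190:330],None,fx=3.6,fy=3.6,interpolation=cv2.INTER_CUBIC))
s=arm.observe()
print(proj('wrist',[.5375,.194,.148],s),onz('wrist',(260,189),.148,s)); print(proj('wrist',[.540,.119,.11],s),proj('wrist',[.533,.0596,.102],s))
E
```

```text
[257.68475445 196.52483756] [0.53907847 0.2000339  0.148     ]
[257.9394373  261.35813671] [249.23861249 310.27338039]
```

View pics/w1c.png

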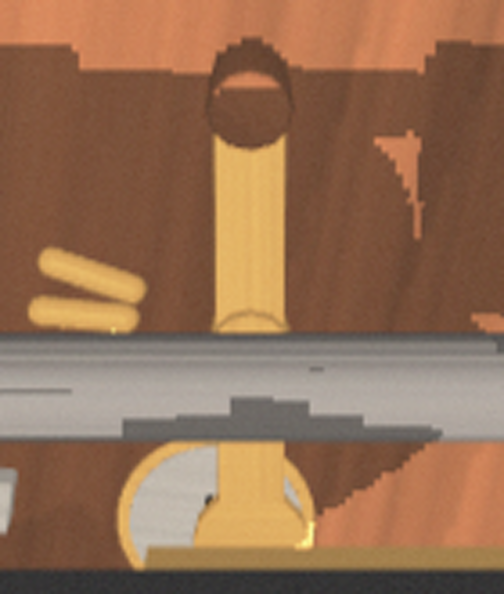

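```bash
python3 - <<'E'
from h import *
np.set_printoptions(precision=4,suppress=True)
s=arm.observe(); M=R.from_rotvec(s['ee_rot']).as_matrix(); print(M)
print(onz('wrist',(259.4,194.5),.148,s),onz('wrist',(250.2,308.2),.102,s))
print(M.T@(np.array([.538,.195,.296])-s['position'])*1000)
for i in range(1,14):
    f=i*.105; print([round(75*(np.cos(f)-1)),round(-75*np.sin(f)),round(-f,2)])
E
```

```text
[[-0.0323  0.9995  0.0004]
 [ 0.9995  0.0323 -0.0005]
 [-0.0005  0.0004 -1.    ]]
[0.5388 0.1957 0.148 ] [0.5339 0.0621 0.102 ]
[  2.1053   0.7424 108.9062]
[0, -8, -0.1]
[-2, -16, -0.21]
[-4, -23, -0.32]
[-7, -31, -0.42]
[-10, -38, -0.53]
[-14, -44, -0.63]
[-19, -50, -0.73]
[-25, -56, -0.84]
[-31, -61, -0.94]
[-38, -65, -1.05]
[-45, -69, -1.16]
[-52, -71, -1.26]
[-60, -73, -1.36]
```

```bash
python3 -m pendant '[[[2,1,40,0,0,0,0],[2,1,60,0,0,0,0],[2,1,60,0,0,0,0],[2,1,85,0,0,0,0],[2,1,109,0,0,0,0],[2,1,109,0,0,0,0],[2,1,109,0,0,0,1],[2,1,109,0,0,0,1],[2,1,109,0,0,0,1],[2,1,109,0,0,0,1],[2,1,109,0,0,0,1]]]' 8
python3 - <<'E'
from h import *
s,im=snap('wrist','w2.png'); print(s['joints'],s['position'],s['force'],s['width']*92)
E
```

```text
clock: 3.7
position: [0.5384, 0.1961, 0.2963]
ee_rot: [2.183, 2.258, 0.001]
force: [-1.1, 0.3, 5.4]
width: 0.204
[-0.06728388  0.52288877 -0.52906299  1.79541586  0.32541319  0.90964158
 -0.70629057] [0.53842305 0.19612119 0.2963245 ] [-1.12193745  0.33772135  5.44824057] 18.79732567016727
```

View pics/w2.png

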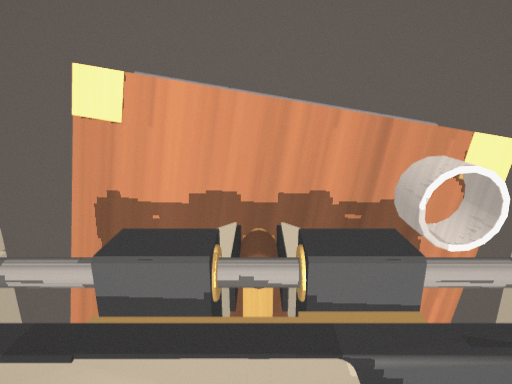

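The knob (258,245) is between the fingers: the opening is 18.8 mm and its diameter is 19 mm. I swing it along the arc.

```bash
python3 -m pendant '[[[0,-8,0,0,0,-0.1,1],[-2,-16,0,0,0,-0.21,1],[-4,-23,0,0,0,-0.32,1],[-7,-31,0,0,0,-0.42,1],[-10,-38,0,0,0,-0.53,1],[-14,-44,0,0,0,-0.63,1],[-19,-50,0,0,0,-0.73,1],[-25,-56,0,0,0,-0.84,1],[-31,-61,0,0,0,-0.94,1],[-38,-65,0,0,0,-1.05,1],[-45,-69,0,0,0,-1.16,1],[-52,-71,0,0,0,-1.26,1],[-57,-73,0,0,0,-1.32,1],[-57,-73,0,0,0,-1.32,1]]]' 12
python3 - <<'E'
from h import *
s=arm.observe(); print(s['joints'],s['position'],s['ee_rot'],s['force'],s['ft_torque'],s['width']*92)
E
```

```text
clock: 5.5
position: [0.4663, 0.1368, 0.2961]
ee_rot: [-0.338, -3.122, 0.0]
force: [-6.5, 0.4, 9.9]
width: 0.202
[ 0.2811903   0.50034624 -0.90274759  1.98215132  0.50145658  0.89872318
  0.46882197] [0.46634115 0.13680002 0.2961483 ] [-3.37734237e-01 -3.12231594e+00  3.69221552e-04] [-6.45877882  0.40253494  9.88742264] [0.07238632 1.13106339 0.0390694 ] 18.612658344825682
```

```bash
python3 -m pendant '[[[-0.5,-1.5,0,0,0,-0.02,1],[-0.5,-3,0,0,0,-0.03,1],[-0.5,-3,0,0,0,-0.03,1]]]'
python3 - <<'E'
from h import *
s=arm.observe(); print(s['position'],s['force'],s['width']*92)
E
```

```text
clock: 5.88
position: [0.466, 0.1347, 0.2962]
ee_rot: [-0.29, -3.127, -0.001]
force: [-6.6, 2.7, 9.6]
width: 0.209
[0.46598145 0.1346505  0.29615524] [-6.63488873  2.70184957  9.62301655] 19.21351968659959
```

```bash
python3 -m pendant '[[[0,0,0,0,0,0,0.2],[0,0,0,0,0,0,0.2],[0,0,0,0,0,0,0.2],[0,0,-60,0,0,0,0],[0,0,-110,0,0,0,-1],[0,0,-110,0,0,0,-1]]]'
python3 - <<'E'
from h import *
s,im=snap('top','t3.png')
cv2.imwrite('pics/t3c.png',cv2.resize(im[95:220,75:225,::-1],None,fx=5,fy=4.8,interpolation=cv2.INTER_CUBIC))
s,im=snap('wrist','w3.png')
s,im=snap('scene','s3.png')
cv2.imwrite('pics/s3c.png',cv2.resize(im[140:260,300:465,::-1],None,fx=4.8,fy=4.8,interpolation=cv2.INTER_CUBIC))
print(s['position'],s['force'],s['joints'])
E
```

```text
clock: 6.62
position: [0.4678, 0.1344, 0.4092]
ee_rot: [0.293, 3.122, 0.003]
force: [-0.2, -0.7, -0.7]
width: 0.667
[0.46700355 0.13318407 0.40573449] [-0.16515333 -0.14218233  0.09306256] [ 0.3963327   0.3746936  -1.00934124  1.84424857  0.35303498  1.11622898
  0.64277389]
```

View pics/s3c.png

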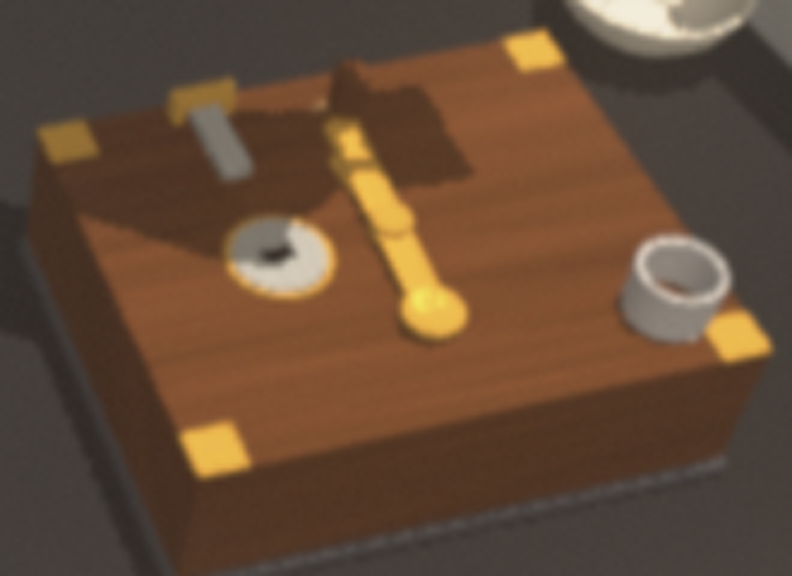

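View pics/w3.png

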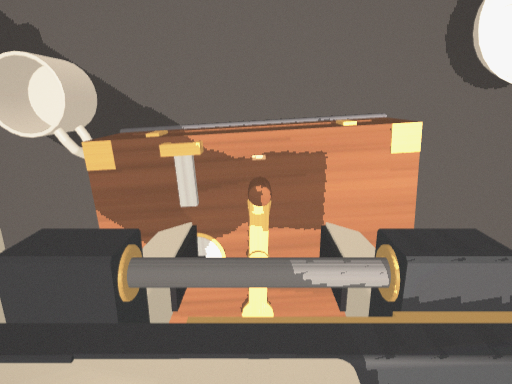

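The lever's knob arm lies along chest -x between the ribs, scene crop (345,140), and the keyhole is open at crop (278,252). Next I hover over the keyhole in the insertion orientation to measure it.

```bash
cat >> h.py <<'E'
def plan(x,y,z,psi,s=None):
    "shift (mm) and turn about tool axes to TCP x,y,z pointing straight down, tool y at world angle psi"
    s=s or arm.observe(); M=R.from_rotvec(s['ee_rot']).as_matrix()
    c,si=np.cos(psi),np.sin(psi); N=np.array([[-si,c,0],[c,si,0],[0,0,-1.]])
    d=M.T@(np.array([x,y,z])-s['position'])*1000; r=R.from_matrix(M.T@N).as_rotvec()
    print('shift',d.round(1),'turn',r.round(3),'psi now',np.arctan2(M[1,1],M[0,1]))
E
python3 - <<'E'
from h import *
plan(.5335,.0605,.405,-.126)
E
```

```text
shift [-79.  -58.8   0. ] turn [-1.000e-03  0.000e+00  1.509e+00] psi now 1.3833936883221671
```

```bash
python3 -m pendant '[[[-40,-30,0,0,0,0.5,-1],[-79,-59,0,0,0,1.509,-1],[-79,-59,0,0,0,1.509,-1],[-79,-59,0,0,0,1.509,-1],[-79,-59,0,0,0,1.509,-1],[-79,-59,0,0,0,1.509,-1],[-79,-59,0,0,0,1.509,-1],[-79,-59,0,0,0,1.509,-1],[-79,-59,0,0,0,1.509,-1],[-79,-59,0,0,0,1.509,-1],[-79,-59,0,0,0,1.509,-1]]]'
python3 - <<'E'
from h import *
np.set_printoptions(precision=4,suppress=True)
s,im=snap('wrist','w4.png')
cv2.imwrite('pics/w4c.png',cv2.resize(im[150:240,200:320,::-1],None,fx=6,fy=6,interpolation=cv2.INTER_CUBIC))
print(s['position'],s['ee_rot'],s['joints'],s['force']); plan(.5335,.0605,.405,-.126,s)
print(proj('wrist',[.5335,.0605,.102],s))
t,im=snap('top','t4.png')
cv2.imwrite('pics/t4c.png',cv2.resize(im[120:200,120:220,::-1],None,fx=7,fy=7,interpolation=cv2.INTER_CUBIC))
E
```

```text
clock: 8.15
position: [0.5336, 0.0608, 0.4053]
ee_rot: [-2.353, -2.081, 0.001]
force: [1.2, -0.4, 0.3]
width: 1.001
[0.5336 0.0608 0.4053] [-2.3531 -2.0809  0.0009] [ 0.2495  0.361  -0.6097  1.7486  0.2282  1.1042 -0.5561] [ 1.1872 -0.3881  0.2658]
shift [-0.3 -0.1  0.3] turn [-0.001  0.     0.003] psi now -0.12262819525904033
[257.7073 183.6888]
```

View pics/w4c.png

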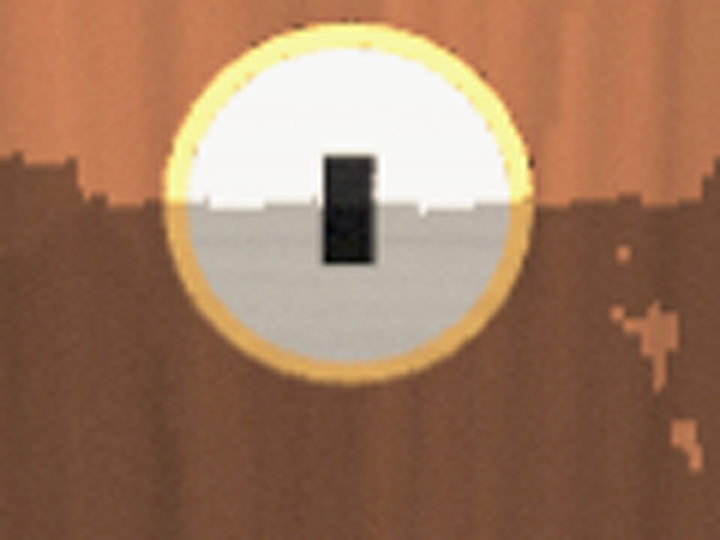

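View pics/w4.png

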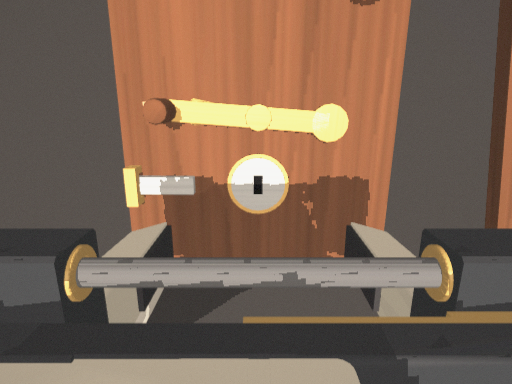

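```bash
cat > slot.py <<'E'
from h import *
def slot(im,win):
    x0,x1,y0,y1=win
    g=cv2.resize(im[y0:y1,x0:x1].max(2),None,fx=8,fy=8,interpolation=cv2.INTER_CUBIC)
    m=(g<85).astype(np.uint8)
    n,l,st,c=cv2.connectedComponentsWithStats(m)
    out=[]
    for i in range(1,n):
        if st[i,4]>800 and st[i,0]>0 and st[i,1]>0 and st[i,0]+st[i,2]<g.shape[1] and st[i,1]+st[i,3]<g.shape[0]:
            cs,_=cv2.findContours((l==i).astype(np.uint8),0,2)
            r=cv2.minAreaRect(cs[0]); out.append(((c[i][0]+.5)/8-.5+x0,(c[i][1]+.5)/8-.5+y0,st[i,2]/8,st[i,3]/8,r[2]))
    return out
E
python3 - <<'E'
from slot import *
im=cv2.imread('pics/w4.png')
o=slot(im,(235,285,160,210)); print(o)
s=arm.observe(); print(onz('wrist',o[0][:2],.102,s))
im=cv2.imread('pics/t4.png'); o=slot(im,(155,185,145,175)); print(o); 
for q in o: print(onz('top',q[:2],.102))
plan(.5,-.389,.33,.205)
E
```

```text
[(np.float64(257.5242317797578), np.float64(184.914067854695), np.float64(8.375), np.float64(17.625), 90.0)]
[0.5333707  0.05929019 0.102     ]
[]
shift [-450.5   22.1   75.6] turn [-0.    -0.    -0.329] psi now -0.12375885917987425
```

View pics/t4c.png

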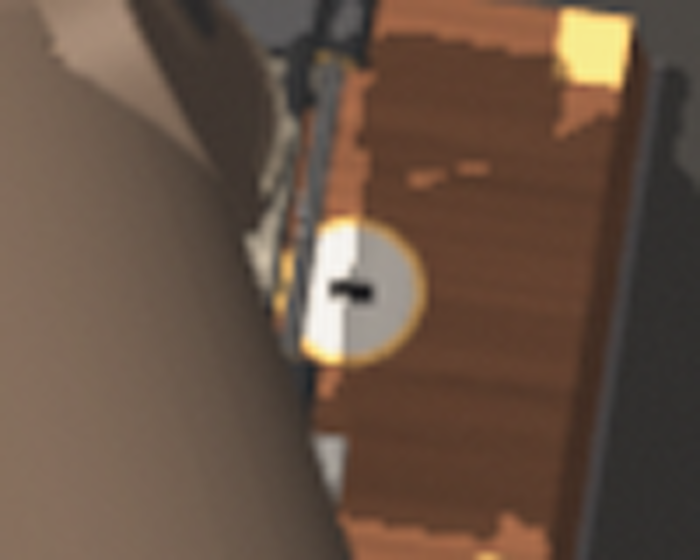

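```bash
python3 -m pendant '[[[-450,22,0,0,0,-0.329,-1],[-450,22,0,0,0,-0.329,-1],[-450,22,0,0,0,-0.329,-1],[-450,22,0,0,0,-0.329,-1],[-450,22,0,0,0,-0.329,-1],[-450,22,0,0,0,-0.329,-1],[-450,22,45,0,0,-0.329,-1],[-450,22,45,0,0,-0.329,-1],[-450,22,45,0,0,-0.329,-1],[-450,22,45,0,0,-0.329,-1],[-450,22,45,0,0,-0.329,-1]]]'
python3 - <<'E'
from h import *
np.set_printoptions(precision=4,suppress=True)
s,im=snap('wrist','w5.png')
cv2.imwrite('pics/w5c.png',cv2.resize(im[130:260,170:340,::-1],None,fx=4.5,fy=4.5,interpolation=cv2.INTER_CUBIC))
print(s['position'],s['joints']); plan(.5005,-.3895,.243,.205,s)
print(proj('wrist',[.5005,-.3895,.087],s))
E
```

```text
clock: 9.62
position: [0.5003, -0.3865, 0.3618]
ee_rot: [1.979, 2.438, 0.001]
force: [-0.4, 0.0, -0.2]
width: 1.001
[ 0.5003 -0.3865  0.3618] [ 0.9168  0.5392 -0.5208  1.5752  0.2897  1.1034  0.5331]
shift [ -2.9  -0.6 118.8] turn [0.001 0.001 0.002] psi now 0.20682607815280032
[256.6173 194.8506]
```

View pics/w5c.png

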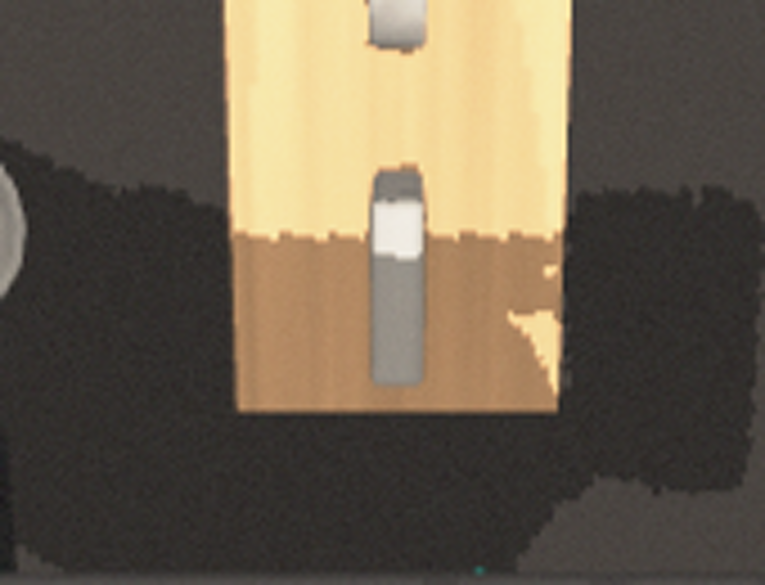

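View pics/w5.png

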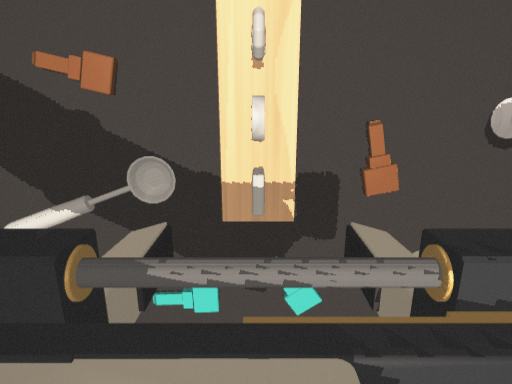

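The close crop shows a flat rectangular bow edge-on, image (258,194), in the slot at the stand's free -y end. Its centre is within 1 mm of the prediction, so I go down and grip it.

```bash
python3 -m pendant '[[[-2.5,0,50,0,0,0,-0.2],[-2.5,0,80,0,0,0,-0.2],[-2.5,0,105,0,0,0,-0.2],[-2.5,0,125,0,0,0,-0.2],[-2.5,0,125,0,0,0,-0.2],[-2.5,0,125,0,0,0,1],[-2.5,0,125,0,0,0,1],[-2.5,0,125,0,0,0,1],[-2.5,0,125,0,0,0,1],[-2.5,0,125,0,0,0,1],[-2.5,0,125,0,0,0,1]]]' 45
python3 - <<'E'
from h import *
s,im=snap('wrist','w6.png'); print(s['position'],s['force'],s['ft_torque'],s['width']*92)
E
```

```text
clock: 11.05
position: [0.4999, -0.3909, 0.2359]
ee_rot: [1.984, 2.436, -0.0]
force: [0.4, 0.1, 1.5]
width: 0.105
[ 0.49990501 -0.39085887  0.23586364] [0.44476201 0.12037111 1.48868043] [ 0.0152567  -0.07717766 -0.02817888] 9.692886598805444
```

View pics/w6.png

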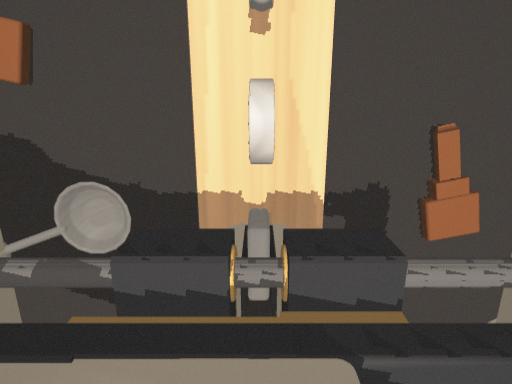

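```bash
python3 -m pendant '[[[0,0,-15,0,0,0,1],[0,0,-40,0,0,0,1],[0,0,-80,0,0,0,1],[0,0,-130,0,0,0,1],[0,0,-169,0,0,0,1],[0,0,-169,0,0,0,1],[0,0,-169,0,0,0,1]]]'
python3 - <<'E'
from h import *
s,im=snap('wrist','w7.png'); print(s['position'],s['force'],s['width']*92)
s,im=snap('scene','s7.png')
plan(.5333,.0593,.405,-.125)
E
```

```text
clock: 11.98
position: [0.4994, -0.3907, 0.4047]
ee_rot: [-1.984, -2.436, 0.001]
force: [0.5, -0.1, -1.1]
width: 0.104
[ 0.49939233 -0.39074978  0.40470711] [ 0.46967416 -0.06748753 -1.05968048] 9.59900997977217
shift [433.8 124.4  -1. ] turn [-0.002 -0.001  0.329] psi now 0.2039025839035878
```

View pics/w7.png

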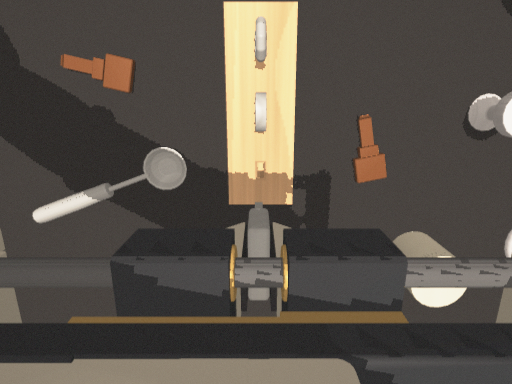

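View pics/s7.png

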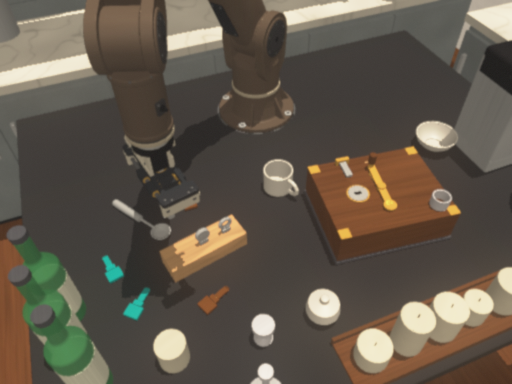

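The key came out of its slot, with its front edge at (258,205), and the disc and ring keys are still in the stand. I move over the keyhole.

```bash
python3 -m pendant '[[[434,124,-1,0,0,0.329,1],[434,124,-1,0,0,0.329,1],[434,124,-1,0,0,0.329,1],[434,124,-1,0,0,0.329,1],[434,124,-1,0,0,0.329,1],[434,124,-1,0,0,0.329,1],[434,124,-1,0,0,0.329,1],[434,124,-1,0,0,0.329,1],[434,124,-1,0,0,0.329,1],[434,124,-1,0,0,0.329,1],[434,124,-1,0,0,0.329,1]]]' 50
python3 - <<'E'
from slot import *
s,im=snap('wrist','w8.png'); print(s['position'],s['force'],s['width']*92)
cv2.imwrite('pics/w8c.png',cv2.resize(im[150:300,200:320,::-1],None,fx=4,fy=4,interpolation=cv2.INTER_CUBIC))
plan(.5333,.0593,.35,-.125,s)
E
```

```text
clock: 13.45
position: [0.5335, 0.0574, 0.4054]
ee_rot: [2.359, 2.075, -0.001]
force: [-1.0, 0.2, -0.6]
width: 0.104
[0.5335241  0.05739941 0.40544656] [-1.00743766  0.17455959 -0.56282541] 9.606293744811333
shift [ 1.9 -0.4 55.4] turn [-0.     0.001 -0.003] psi now -0.12797887003214004
```

View pics/w8c.png

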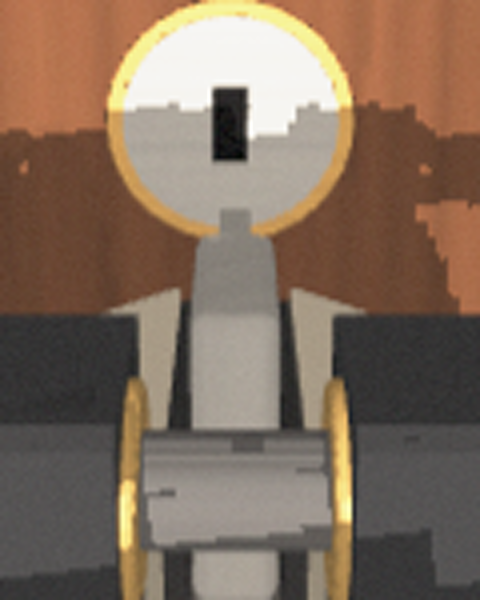

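```bash
python3 - <<'E'
from slot import *
np.set_printoptions(precision=4,suppress=True)
s=arm.observe(); im=cv2.imread('pics/w8.png')
o=slot(im,(240,275,162,200)); print(o)
M=R.from_rotvec(s['ee_rot']).as_matrix()
def tl(uv,z): return M.T@(onz('wrist',uv,z,s)-s['position'])*1000
print('slot tool',tl(o[0][:2],.102))
print('tip front tool',tl((258.5,202.1),.1785))
g=im[195:216,250:268].astype(int).max(2); print(g)
E
```

```text
[(np.float64(256.8895769817073), np.float64(180.8698143510453), np.float64(8.375), np.float64(17.875), 0.0)]
slot tool [  2.3008  -0.5955 303.5437]
tip front tool [  6.2444   0.8257 227.041 ]
[[176 178 176 177 177 180 175 176 178 176 176 176 176 180 177 177 177 178]
 [175 177 177 173 175 176 176 176 177 173 176 177 177 179 175 176 174 178]
 [175 175 175 176 175 172 177 175 176 175 174 174 177 172 174 175 173 173]
 [176 175 175 176 175 176 176 174 174 173 176 174 173 173 176 172 176 176]
 [176 179 177 175 174 176 179 178 177 176 176 174 177 177 176 177 177 174]
 [173 173 176 173 176 174 175 178 176 176 177 178 176 175 177 176 176 176]
 [174 176 172 173 175 175 173 173 173 173 173 174 174 174 173 173 173 176]
 [172 172 172 172 172 148 150 149 148 150 149 149 162 174 172 173 174 172]
 [174 173 171 173 170 135 135 135 135 133 133 136 149 175 174 173 172 174]
 [173 173 173 172 170 135 136 134 135 134 134 137 149 176 174 174 173 181]
 [188 178 176 174 173 135 135 133 132 133 136 138 147 173 181 183 191 193]
 [196 195 192 185 176 134 135 135 133 133 137 135 155 194 195 196 200 198]
 [203 204 205 199 183 135 134 134 136 136 135 134 160 203 205 203 208 206]
 [188 179 188 182 169 142 143 138 137 136 135 137 145 173 175 193 175 162]
 [149 146 158 157 153 142 139 141 137 134 136 135 135 141 141 156 142 124]
 [133 133 140 143 141 135 136 137 135 134 136 135 136 134 132 133 134 125]
 [134 134 137 134 135 135 136 135 133 134 135 134 134 133 132 131 134 129]
 [134 134 136 135 134 136 137 135 134 132 134 134 132 135 136 132 135 131]
 [132 132 134 135 134 131 138 133 134 133 134 133 132 135 134 131 133 128]
 [134 133 133 134 133 135 135 133 132 134 135 133 131 134 132 131 132 129]
 [128 132 134 132 133 132 130 130 133 132 132 133 134 138 133 135 134 132]]
```

```bash
python3 - <<'E'
from slot import *
np.set_printoptions(precision=4,suppress=True)
s=arm.observe(); im=cv2.imread('pics/w8.png')
M=R.from_rotvec(s['ee_rot']).as_matrix()
def tl(uv,z): return M.T@(onz('wrist',uv,z,s)-s['position'])*1000
print(im[200:262,257:260].astype(int).mean(1).mean(1).round(0) if 0 else [(r,int(im[r,256:261].mean())) for r in range(200,300)])
# expected rows for points on key with offset dx along tool x
for dx in (0,1,2):
  f=lambda x,z: round(float(proj('wrist',s['position']+M@np.array([x+dx,0.5,z])/1000,s)[1]),1)
  print(dx,'bow top front',f(18,150),'bow bot front',f(18,180),'collar top/bot front',f(11,180),f(11,192),'blade tip 7',f(7,226.9),'tip 5',f(5,226.9),'up5',f(7,222))
E
python3 - <<'E'
import cv2
im=cv2.imread('pics/w8.png'); cv2.imwrite('pics/w8d.png',cv2.resize(im[195:245,235:282],None,fx=12,fy=12,interpolation=cv2.INTER_NEAREST))
E
```

```text
[(200, 167), (201, 164), (202, 141), (203, 127), (204, 128), (205, 127), (206, 128), (207, 128), (208, 131), (209, 130), (210, 129), (211, 128), (212, 127), (213, 127), (214, 127), (215, 125), (216, 127), (217, 128), (218, 129), (219, 128), (220, 127), (221, 126), (222, 127), (223, 127), (224, 129), (225, 130), (226, 130), (227, 130), (228, 138), (229, 151), (230, 158), (231, 159), (232, 162), (233, 162), (234, 162), (235, 164), (236, 162), (237, 163), (238, 163), (239, 163), (240, 162), (241, 162), (242, 164), (243, 164), (244, 162), (245, 162), (246, 163), (247, 163), (248, 162), (249, 163), (250, 162), (251, 162), (252, 163), (253, 163), (254, 162), (255, 164), (256, 163), (257, 114), (258, 77), (259, 81), (260, 92), (261, 97), (262, 93), (263, 112), (264, 131), (265, 123), (266, 122), (267, 130), (268, 134), (269, 141), (270, 144), (271, 146), (272, 149), (273, 150), (274, 151), (275, 151), (276, 153), (277, 151), (278, 152), (279, 152), (280, 150), (281, 148), (282, 147), (283, 144), (284, 112), (285, 91), (286, 86), (287, 110), (288, 150), (289, 161), (290, 161), (291, 162), (292, 161), (293, 162), (294, 161), (295, 162), (296, 163), (297, 162), (298, 161), (299, 153)]
0 bow top front 229.6 bow bot front 207.7 collar top/bot front 220.3 212.7 blade tip 7 201.1 tip 5 203.9 up5 203.3
1 bow top front 227.5 bow bot front 205.9 collar top/bot front 218.5 211.0 blade tip 7 199.7 tip 5 202.5 up5 201.9
2 bow top front 225.3 bow bot front 204.0 collar top/bot front 216.7 209.4 blade tip 7 198.2 tip 5 201.1 up5 200.4
```

View pics/w8d.png

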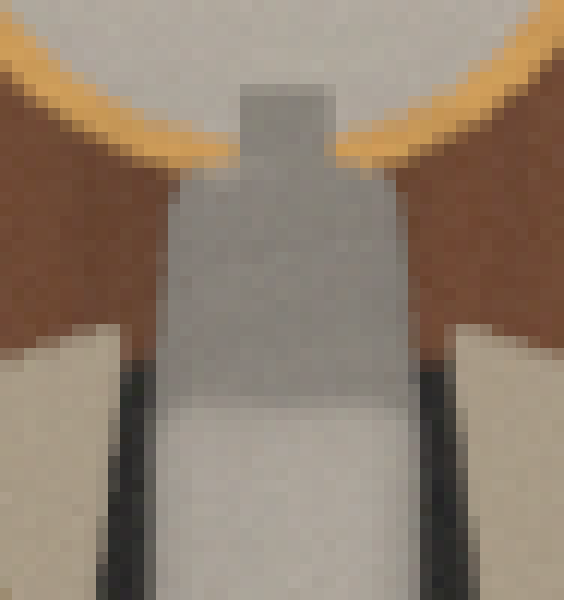

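```bash
python3 -m pendant '[[[1.9,-1.3,40,0,0,0,1],[1.9,-1.3,60,0,0,0,1],[1.9,-1.3,70,0,0,0,1],[1.9,-1.3,70,0,0,0,1],[1.9,-1.3,70,0,0,0,1]]]'
python3 - <<'E'
from slot import *
np.set_printoptions(precision=4,suppress=True)
s,im=snap('wrist','w9.png'); print(s['position'],s['force'],s['ft_torque'],s['width']*92); plan(.5,.06,.3,-.125,s)
cv2.imwrite('pics/w9c.png',cv2.resize(im[160:250,220:300,::-1],None,fx=7,fy=6.6,interpolation=cv2.INTER_NEAREST))
E
```

```text
clock: 14.12
position: [0.5327, 0.0613, 0.3366]
ee_rot: [2.356, 2.077, 0.002]
force: [0.6, 0.7, -1.1]
width: 0.106
[0.5327 0.0613 0.3366] [ 0.6214  0.6751 -1.1465] [-0.007  -0.0704  0.0309] 9.769754062232327
shift [ -5.4 -32.3  36.6] turn [ 0.001 -0.    -0.   ] psi now -0.1253850130737231
```

View pics/w9c.png

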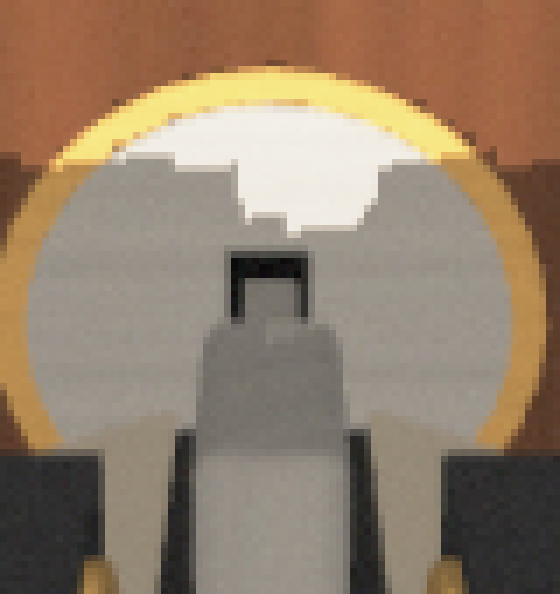

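```bash
python3 - <<'E'
from slot import *
s=arm.observe(); im=cv2.imread('pics/w9.png')
g=im.max(2).astype(int); print(g[194:214,250:268])
M=R.from_rotvec(s['ee_rot']).as_matrix()
tl=lambda uv,z: (M.T@(onz('wrist',uv,z,s)-s['position'])*1000).round(2)
f=lambda y,r:((y+.5)/7-.5+220,(r+.5)/6.6-.5+160)
print('slot front',tl(f(269.5,255),.102),'tip front',tl(f(271.5,276),s['position'][2]-.2269))
E
```

```text
[[157 159 158 158 157 157 158 155 155 156 173 241 239 204 206 205 203 205]
 [156 160 157 158 155 157 157 159 158 157 163 205 202 158 157 158 158 159]
 [160 158 159 157 159 156 158 156 155 158 156 158 153 155 159 155 158 157]
 [155 153 135 138 134 137 135 135 134 135 134 136 135 137 155 156 157 157]
 [155 149 117  76  78  76  74  79  77  74  78  77  78  87 135 153 153 153]
 [152 151 113  10  19  25  19  26  25  24  14  15  26  44 124 154 153 153]
 [151 147 114  10  19  21  24  10  14  21  23  26  21  46 123 150 152 154]
 [153 151 113  19  21  18  19  15  18  22  20  26  12  46 125 153 153 155]
 [157 154 117  18  42 100 103 103 104 101 101  96  55  41 125 153 155 155]
 [158 153 118  24  50 119 118 116 121 119 120 116  84  50 127 155 155 156]
 [154 152 118  19  50 118 119 121 119 120 119 116  89  49 126 156 157 155]
 [155 153 117  23  49 121 120 121 122 121 120 119  91  49 125 156 153 154]
 [157 151 116  19  57 121 123 120 119 122 118 118  89  50 127 154 154 157]
 [154 150 116  30  62 118 120 123 120 116 119 117  90  51 124 151 152 154]
 [155 139 131  83  88 121 124 119 126 127 129 127 116  96 135 151 149 155]
 [139 128 128 113 116 121 120 122 133 135 131 134 132 124 137 129 131 146]
 [124 119 119 121 123 121 119 122 133 133 131 132 125 125 124 120 119 129]
 [120 118 122 119 122 122 121 122 135 126 124 125 120 118 119 119 116 122]
 [115 121 119 120 120 121 118 120 125 118 118 119 119 119 121 118 118 120]
 [115 119 121 118 120 119 118 121 120 119 121 120 118 118 116 117 114 117]]
slot front [  6.68   0.53 234.66] tip front [  6.78   0.73 226.9 ]
```

```bash
python3 -m pendant '[[[-1.9,-0.2,0,0,0,0,1],[-1.9,-0.2,0,0,0,0,1],[-1.9,-0.2,0,0,0,0,1],[-1.9,-0.2,0,0,0,0,1],[-1.9,-0.2,0,0,0,0,1]]]'
python3 - <<'E'
from slot import *
s,im=snap('wrist','w10.png'); print(s['position'],s['force'],s['ft_torque'],s['width']*92); plan(.5,.06,.3,-.125,s)
g=im.max(2).astype(int); print(g[190:214,250:268])
cv2.imwrite('pics/w10c.png',cv2.resize(im[160:250,220:300,::-1],None,fx=7,fy=6.6,interpolation=cv2.INTER_NEAREST))
E
```

```text
clock: 14.8
position: [0.5319, 0.0595, 0.3357]
ee_rot: [-2.356, -2.078, -0.0]
force: [-0.0, -0.2, -0.3]
width: 0.106
[0.53191765 0.0595147  0.33571249] [-0.02051784 -0.17251043 -0.32486284] [ 0.01216804 -0.02088691  0.01095187] 9.728856348406397
shift [ -3.5 -31.7  35.7] turn [-0. -0. -0.] psi now -0.1250343709838226
[[153 153 155 155 157 172 240 241 240 240 240 240 240 240 240 240 240 240]
 [155 156 156 155 156 172 240 240 240 241 240 241 240 240 240 241 240 240]
 [157 159 158 157 155 162 211 241 241 241 240 203 205 204 212 241 241 241]
 [156 157 158 156 158 156 163 207 206 204 202 157 157 158 171 241 242 241]
 [158 158 156 156 155 156 156 157 157 156 156 156 157 158 171 241 239 205]
 [157 156 156 153 105 104 106 106 105 107 104 106 104 106 114 185 199 156]
 [150 151 154 145  33  35  38  36  38  36  32  39  40  31  38  84 151 153]
 [151 150 151 143  13  13  23  17  25  27  17  18  14  25  26  79 155 153]
 [151 150 151 146  29  22  18  18  25  15  15  21  16  25  29  73 153 150]
 [154 149 151 146  17  26  20  14  19  18  16  18  25  17  21  74 153 156]
 [158 160 155 149  13  22  22  
[... 319 characters left out ...]
 91  23  36  98 156 154]
 [153 156 156 151  47 119 118 119 121 120 119 116  91  14  41  99 158 155]
 [158 154 157 148  54 120 119 118 117 120 121 117  91  18  39  98 155 154]
 [154 157 158 150  61 119 120 117 120 120 118 118  92  27  36 101 154 156]
 [152 138 146 138  87 122 119 117 119 120 120 120 110  82  91 114 149 155]
 [135 125 126 123 114 123 119 119 122 121 121 119 118 113 121 127 134 142]
 [123 120 120 121 123 122 119 119 120 119 119 119 121 120 127 122 122 125]
 [118 120 119 120 120 118 122 116 119 120 119 118 120 117 122 117 118 118]
 [120 119 119 120 120 120 119 122 116 119 120 118 118 117 120 119 118 116]
 [118 117 118 120 120 118 119 118 118 116 118 116 118 118 116 116 116 119]]
```

View pics/w10c.png

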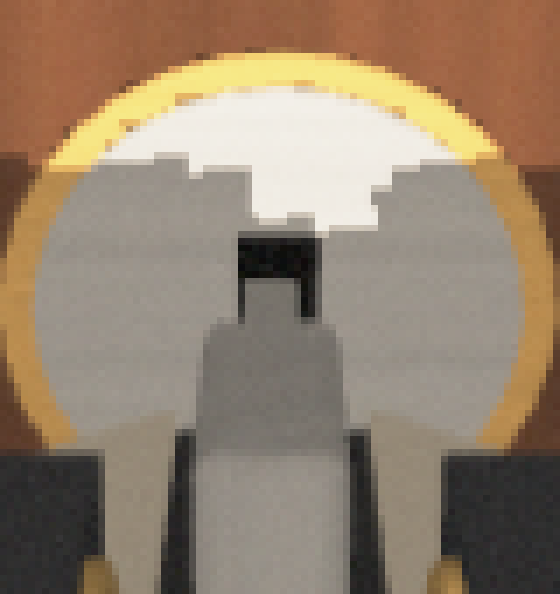

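```bash
python3 - <<'E'
from slot import *
s=arm.observe(); print(s['position'])
M=R.from_rotvec(s['ee_rot']).as_matrix()
tl=lambda uv,z: (M.T@(onz('wrist',uv,z,s)-s['position'])*1000).round(2)
print('slot L/R',tl((253.5,200),.102),tl((265.0,200),.102),'slot front',tl((259.2,195.1),.102),'tip L/R',tl((254.35,203),s['position'][2]-.2269),tl((262.2,203),s['position'][2]-.2269),'front',tl((258.3,201.7),s['position'][2]-.2269))
E
```

```text
[0.53189159 0.05953737 0.33568336]
slot L/R [  5.68  -2.64 233.68] [  5.67   5.34 233.68] slot front [  9.22   1.31 233.68] tip L/R [  5.65  -1.97 226.9 ] [  5.65   3.32 226.9 ] front [  6.57   0.69 226.9 ]
```

```bash
python3 -m pendant '[[[0,0.65,0,0,0,0,1],[0,0.65,1,0,0,0,1],[0,0.65,4,0,0,0,1],[0,0.65,7,0,0,0,1],[0,0.65,9,0,0,0,1],[0,0.65,11,0,0,0,1],[0,0.65,13,0,0,0,1],[0,0.65,15,0,0,0,1],[0,0.65,15,0,0,0,1]]]'
python3 - <<'E'
from slot import *
s,im=snap('wrist','w11.png'); print(s['position'],s['force'],s['ft_torque'],s['width']*92)
cv2.imwrite('pics/w11c.png',cv2.resize(im[160:250,220:300,::-1],None,fx=7,fy=6.6,interpolation=cv2.INTER_NEAREST))
E
```

```text
clock: 15.98
position: [0.5325, 0.0594, 0.3206]
ee_rot: [-2.356, -2.078, 0.0]
force: [-0.4, 0.1, -0.6]
width: 0.106
[0.53248965 0.05940525 0.32055741] [-0.38094211  0.06690408 -0.64374302] [ 0.03688925 -0.05537151  0.00818323] 9.787366158953338
```

View pics/w11c.png

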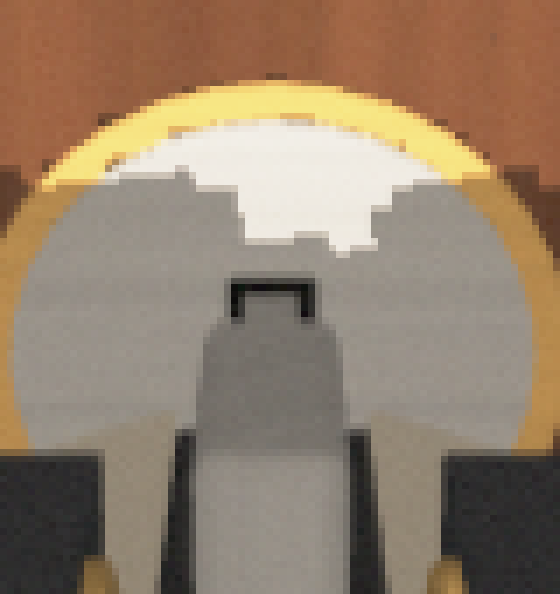

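The tip is about 8 mm inside the slot with no contact force. I push on.

```bash
python3 -m pendant '[[[0,0,3,0,0,0,1],[0,0,5,0,0,0,1],[0,0,7,0,0,0,1],[0,0,9,0,0,0,1],[0,0,11,0,0,0,1],[0,0,13,0,0,0,1],[0,0,15,0,0,0,1],[0,0,15,0,0,0,1]]]' 58
python3 - <<'E'
from slot import *
s=arm.observe(); print(s['position'],s['force'],s['ft_torque'],s['width']*92)
E
```

```text
clock: 17.02
position: [0.5324, 0.0594, 0.3052]
ee_rot: [-2.355, -2.078, 0.001]
force: [-2.3, 1.3, -3.3]
width: 0.107
[0.53238655 0.05941022 0.30524109] [-2.27419738  1.2956243  -3.3071588 ] [0.29168678 0.70019989 0.03630988] 9.83254856381908
```

```bash
python3 -m pendant '[[[0,0,2,0,0,0,1],[0,0,4,0,0,0,1],[0,0,6,0,0,0,1],[0,0,8,0,0,0,1],[0,0,10,0,0,0,1],[0,0,11.5,0,0,0,1],[0,0,11.5,0,0,0,1]]]'
python3 - <<'E'
from slot import *
s,im=snap('wrist','w12.png'); print(s['position'],s['force'],s['ft_torque'],s['width']*92)
s,im=snap('scene','s12.png')
cv2.imwrite('pics/s12c.png',cv2.resize(im[110:230,290:430,::-1],None,fx=5,fy=5,interpolation=cv2.INTER_CUBIC))
E
```

```text
clock: 17.9
position: [0.5332, 0.0595, 0.2945]
ee_rot: [2.355, 2.078, 0.003]
force: [-1.0, 1.0, 0.1]
width: 0.105
[0.53317102 0.05949314 0.29449137] [-0.96680151  0.97351726  0.09444211] [0.25067929 0.05586384 0.03532077] 9.693926079234982
```

View pics/w12.png

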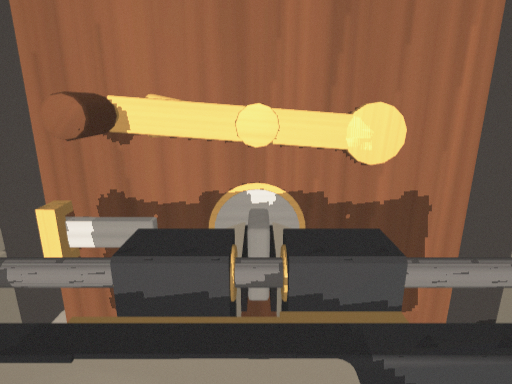

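View pics/s12c.png

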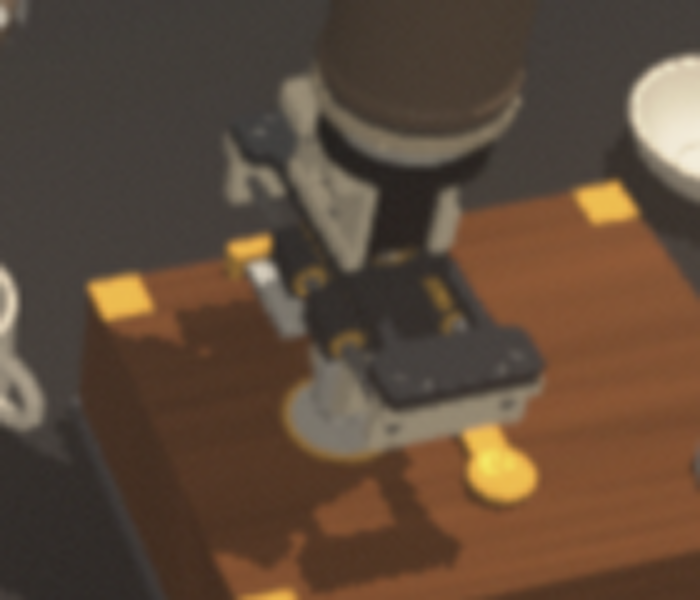

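```bash
python3 -m pendant '[[[0,0,0.7,0,0,0,1],[0,0,1.4,0,0,0,1],[0,0,2.1,0,0,0,1],[0,0,2.1,0,0,0,1]]]'
python3 - <<'E'
from slot import *
s,im=snap('wrist','w13.png'); print(s['position'],s['force'],s['ft_torque'],s['width']*92)
g=lambda f:[int(x) for x in cv2.imread('pics/'+f)[200:235,256:261].mean((1,2))]
print(g('w9.png'));print(g('w12.png'));print(g('w13.png'))
E
```

```text
clock: 18.5
position: [0.5331, 0.0594, 0.2927]
ee_rot: [2.355, 2.077, 0.002]
force: [-0.7, 1.1, 5.9]
width: 0.105
[0.53313614 0.05941568 0.29271638] [-0.73951645  1.05209279  5.9414683 ] [0.11649297 0.02025994 0.02284138] 9.698280590707583
[16, 16, 97, 113, 113, 114, 115, 113, 118, 122, 121, 119, 113, 114, 112, 111, 114, 114, 114, 113, 113, 113, 112, 114, 115, 117, 116, 116, 123, 133, 139, 142, 144, 144, 145]
[232, 231, 213, 168, 142, 141, 141, 144, 129, 116, 111, 113, 112, 110, 110, 109, 111, 110, 110, 111, 110, 110, 110, 112, 113, 113, 114, 114, 121, 131, 136, 138, 140, 142, 143]
[232, 232, 231, 187, 143, 141, 142, 141, 129, 114, 112, 112, 111, 111, 110, 108, 112, 111, 112, 111, 109, 110, 110, 110, 112, 114, 113, 113, 120, 131, 136, 139, 140, 141, 142]
```

```bash
python3 -m pendant '[[[0,0,0.6,0,0,0,1],[0,0,1.2,0,0,0,1],[0,0,1.2,0,0,0,1]]]'
python3 - <<'E'
from slot import *
s=arm.observe(); print(s['position'],s['force'],s['ft_torque'],s['width']*92)
E
```

```text
clock: 18.92
position: [0.5331, 0.0595, 0.2925]
ee_rot: [2.355, 2.077, 0.002]
force: [-3.7, -0.7, 18.6]
width: 0.104
[0.53311553 0.05953147 0.29254378] [-3.65572756 -0.74576864 18.63397815] [-0.2229881   1.02655402  0.07717198] 9.583746872796324
```

```bash
python3 -m pendant '[[[0,0,-0.8,0,0,0,1],[0,0,-0.8,0,0,0.13,1],[0,0,-0.8,0,0,0.26,1],[0,0,-0.8,0,0,0.39,1],[0,0,-0.8,0,0,0.52,1],[0,0,-0.8,0,0,0.65,1],[0,0,-0.8,0,0,0.75,1],[0,0,-0.8,0,0,0.75,1]]]' 60
python3 - <<'E'
from slot import *
s=arm.observe(); print(s['position'],s['force'],s['ft_torque'],s['width']*92,s['joints']); plan(.5331,.0595,.2927,-.125)
E
```

```text
clock: 19.92
position: [0.5327, 0.0593, 0.2926]
ee_rot: [2.953, 1.068, 0.001]
force: [-5.1, -0.7, 11.9]
width: 0.104
[0.5326889  0.05929047 0.29262532] [-5.08219068 -0.67154065 11.9408927 ] [-0.25248718  0.93491528  0.06024111] 9.526001879097201 [ 0.06865956  0.44747181 -0.37413208  1.89834395  0.21651969  0.83413064
 -1.2948164 ]
shift [ 0.5  0.1 -0.1] turn [ 0.001  0.    -0.752] psi now -0.8766716334432133
```

```bash
python3 -m pendant '[[[0,0,0,0,0,0.13,1],[0,0,0,0,0,0.26,1],[0,0,0,0,0,0.39,1],[0,0,0,0,0,0.52,1],[0,0,0,0,0,0.65,1],[0,0,0,0,0,0.75,1],[0,0,0,0,0,0.75,1]]]'
python3 - <<'E'
from slot import *
s,im=snap('wrist','w14.png'); print(s['position'],s['force'],s['ft_torque'],s['width']*92,s['joints']); plan(.5331,.0595,.2927,-.125)
E
```

```text
clock: 20.8
position: [0.5324, 0.0599, 0.2926]
ee_rot: [-3.14, 0.086, -0.001]
force: [-4.4, 1.0, 12.9]
width: 0.108
[0.53242017 0.05993683 0.29261471] [-4.40109966  0.96580484 12.94151792] [0.34863114 1.34395812 0.05874072] 9.925645382610922 [-0.07033309  0.42625109 -0.18809591  1.91036979  0.10652178  0.81407561
 -1.94102254]
shift [ 0.7  0.4 -0.1] turn [ 0.  -0.  -1.5] psi now -1.6247712062699848
```

View pics/w14.png

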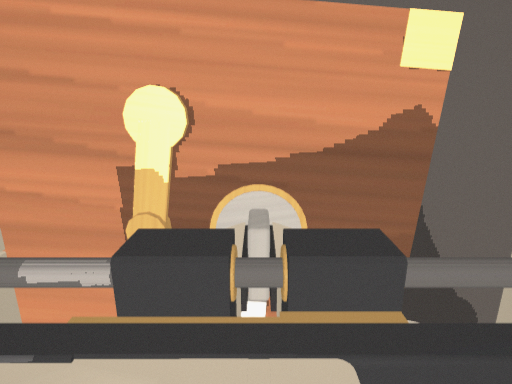

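```bash
python3 -m pendant '[[[0,0,0,0,0,0.04,1],[0,0,0,0,0,0.08,1],[0,0,0,0,0,0.12,1],[0,0,0,0,0,0.12,1]]]'
python3 - <<'E'
from slot import *
s=arm.observe(); print(s['position'],s['force'],s['ft_torque'],s['width']*92,s['joints'][6]); plan(.5331,.0595,.2927,-.125)
E
```

```text
clock: 21.35
position: [0.5324, 0.0599, 0.2926]
ee_rot: [-3.129, 0.273, -0.0]
force: [-5.3, 1.6, 13.1]
width: 0.104
[0.53241256 0.05994008 0.29262543] [-5.33144617  1.58804015 13.06666039] [0.39525872 1.33592846 0.0762401 ] 9.57603433567864 -2.0437509185645473
shift [ 0.8  0.3 -0.1] turn [-0.   -0.   -1.62] psi now -1.7449342322389794
```

```bash
python3 -m pendant '[[[0,0,0,0,0,0.04,1],[0,0,0,0,0,0.06,1],[0,0,0,0,0,0.06,1],[0,0,0,0,0,0.06,1]]]'
python3 - <<'E'
from slot import *
s=arm.observe(); print(s['position'],s['force'],s['ft_torque'],s['width']*92,s['joints'][6]); plan(.5331,.0595,.2927,-.125)
E
```

```text
clock: 21.85
position: [0.5325, 0.0601, 0.2926]
ee_rot: [-3.12, 0.366, -0.001]
force: [-5.2, 1.9, 11.8]
width: 0.104
[0.53248118 0.06008675 0.29262384] [-5.17498831  1.9414783  11.81384922] [0.60768023 1.2589725  0.10599439] 9.56806201890946 -2.0949979472318585
shift [ 0.7  0.4 -0.1] turn [-0.000e+00 -1.000e-03 -1.679e+00] psi now -1.8042301278719917
```

```bash
python3 -m pendant '[[[0,0,0,0,0,0.03,1],[0,0,0,0,0,0.05,1],[0,0,0,0,0,0.05,1],[0,0,0,0,0,0.05,1]]]'
python3 - <<'E'
from slot import *
s=arm.observe(); print(s['position'],s['force'],s['ft_torque'],s['width']*92,s['joints'][6]); plan(.5331,.0595,.2927,-.125)
E
```

```text
clock: 22.35
position: [0.5325, 0.0602, 0.2926]
ee_rot: [-3.109, 0.443, -0.001]
force: [-4.8, 2.7, 12.0]
width: 0.106
[0.532521   0.06018399 0.29263323] [-4.80379875  2.657092   11.98553097] [0.63404754 1.17736626 0.31961131] 9.744073465130526 -2.137870492822483
shift [ 0.7  0.5 -0.1] turn [-0.000e+00 -1.000e-03 -1.729e+00] psi now -1.853679527788934
```

```bash
python3 -m pendant '[[[0,0,0,0,0,0.03,1],[0,0,0,0,0,0.05,1],[0,0,0,0,0,0.05,1],[0,0,0,0,0,0.05,1]]]'
python3 - <<'E'
from slot import *
s,im=snap('wrist','w15.png'); print(s['position'],s['force'],s['ft_torque'],s['width']*92,s['joints'][6]); plan(.5331,.0595,.2927,-.125)
s,im=snap('scene','s15.png')
cv2.imwrite('pics/s15c.png',cv2.resize(im[110:230,290:430,::-1],None,fx=5,fy=5,interpolation=cv2.INTER_CUBIC))
E
```

```text
clock: 22.85
position: [0.5326, 0.0603, 0.2926]
ee_rot: [-3.098, 0.519, -0.001]
force: [-3.9, 2.9, 11.8]
width: 0.106
[0.53255878 0.06025352 0.2926013 ] [-3.87599303  2.85595445 11.83640611] [0.62071495 1.11319711 0.56849849] 9.75041094592887 -2.180721618120599
shift [ 0.8  0.5 -0.1] turn [-0.000e+00 -1.000e-03 -1.778e+00] psi now -1.9030775649035832
```

View pics/w15.png

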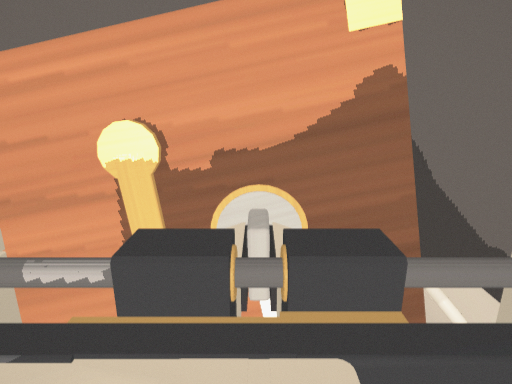

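The torque climbed steeply past 1.69 rad of tool turn (0.11, 0.32, then 0.57 N m), far above the spring's 0.09 N m, so the plug is at its hard stop. I ease off slightly, keep it pressed against the stop, hold and check.

```bash
python3 -m pendant '[[[0,0,0,0,0,-0.03,1],[0,0,0,0,0,-0.03,1],[0,0,0,0,0,-0.03,1],[0,0,0,0,0,-0.03,1],[0,0,0,0,0,-0.03,1],[0,0,0,0,0,-0.03,1],[0,0,0,0,0,-0.03,1],[0,0,0,0,0,-0.03,1]]]' 60
python3 - <<'E'
from slot import *
s,im=snap('wrist','w16.png'); print(s['position'],s['force'],s['ft_torque'],s['width']*92,s['joints'][6],s['dq'].round(4))
t,im=snap('top','t16.png'); cv2.imwrite('pics/t16c.png',cv2.resize(im[95:220,75:370,::-1],None,fx=2.7,fy=2.7,interpolation=cv2.INTER_CUBIC))
t,im=snap('scene','s16.png'); cv2.imwrite('pics/s16c.png',cv2.resize(im[110:280,150:470,::-1],None,fx=2.5,fy=2.5,interpolation=cv2.INTER_CUBIC))
E
```

```text
clock: 23.95
position: [0.5326, 0.0602, 0.2926]
ee_rot: [-3.105, 0.474, -0.001]
force: [-3.8, 2.7, 12.6]
width: 0.11
[0.53256347 0.06018394 0.29264464] [-3.80290442  2.69589463 12.57968649] [0.58518404 1.14573977 0.33923326] 10.138597820483023 -2.1550818778055625 [-0.0011 -0.0002  0.0025  0.001   0.0003 -0.0001 -0.0015]
```

View pics/s16c.png

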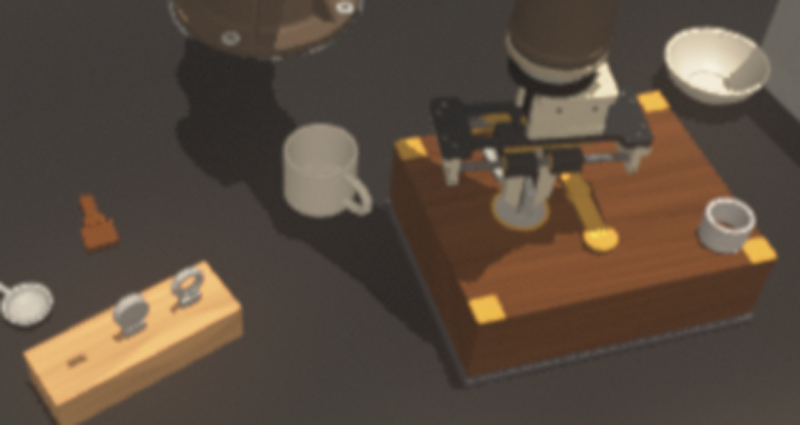

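View pics/t16c.png

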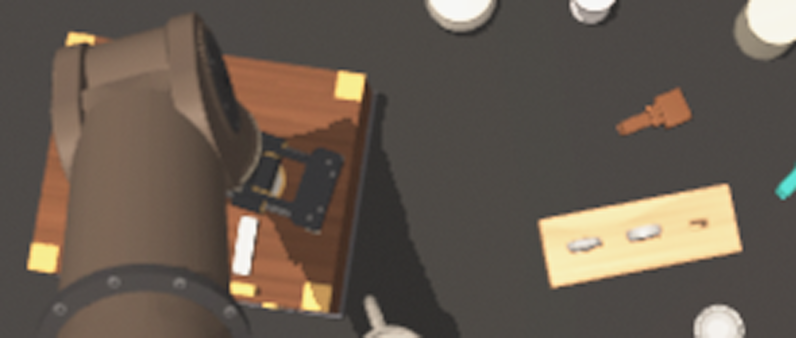

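View pics/w16.png

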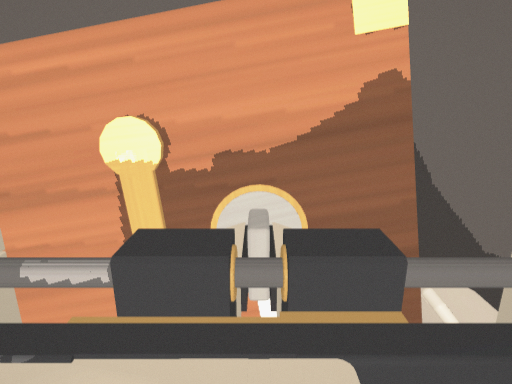

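The last pictures agree. The lever is still parked, with its cover disc at (600,238) in the scene crop. The key stands straight in the gripper at wrist (258,215), and the disc and ring keys are still in the stand. I hand the job in.

```bash
python3 - <<'E'
from h import *
print(arm.sign_off()); s=arm.observe(); print(s['clock'],s['ft_torque'][2])
E
```

```text
the job is handed in; nothing more can be done
None
the job is handed in; nothing more can be done
```

The job is done and handed in at about 24 s of the 64 s allowed. The gripper is still holding the key turned against the spring.

- **Lever:** I swung it by its knob until it met the stop at about 1.5 rad, then let go. It stayed between the ribs, and the later pictures showed it still parked.
- **Key:** I took the rectangular-bow key from the stand's -y slot. The disc and ring keys are still in their slots.
- **Insertion:** I lined the blade up with the keyhole using the wrist camera and pushed it fully home without needing to wiggle it. The shoulder stopped hard at tool height 0.2925 m (expected 0.2929 m) with about 19 N, and the key had not slipped in the grip.
- **Turn:** I turned it clockwise to the hard stop. Past about 1.69 rad of tool turn the torque rose to 0.57 N m, well above the spring's 0.09 N m. I then eased off slightly.
- **Final hold:** The key was steady for a second at 0.34 N m with a 60 N grip and about 12 N of downward push.

**Checks that disagreed:** The top and wrist cameras differed by 1 to 2 mm on the knob and keyhole. My first alignment over the keyhole was 2 mm off because the arm was still settling. I corrected both from close views before pushing the key in. I did not measure the plug's angle directly; that it is at its stop rests on the torque rise and on the key staying straight in the gripper.

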